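# Gauge a spacer bushing's bore and store it by size

## Task

Take the bushing that stands on the black pad, slide it squarely down the gauge's stepped mandrel until it stops on its step and press it there with a steady 10 N or so for a moment, about half a second (never over 20 N, or the gauge is spoiled). Read from the step which bore it has, then lift it off and set it gently down over the rack post for that bore, so that it rests squarely on the post's shoulder. Leave the other bushings and everything else on the bench where they are.

Things in the scene. Friction and masses are not known exactly. Their poses are not given: they have to be found in the camera images.
- bushing_p_mid (a point): one of three aluminium bushings, alike outside: upright tubes 48 mm in outside diameter, 40 mm high, 0.12 kg; one has a 20, one a 25, one a 30 mm bore (which is which is not told: gauge it). One, drawn anew each time, stands alone on the black pad, the others in the grey tray. This point is its centre, 20 mm above its underside; z is its axis
- bushing_q_mid (a point): one of three aluminium bushings, alike outside: upright tubes 48 mm in outside diameter, 40 mm high, 0.12 kg; one has a 20, one a 25, one a 30 mm bore (which is which is not told: gauge it). One, drawn anew each time, stands alone on the black pad, the others in the grey tray. This point is its centre, 20 mm above its underside; z is its axis
- bushing_r_mid (a point): one of three aluminium bushings, alike outside: upright tubes 48 mm in outside diameter, 40 mm high, 0.12 kg; one has a 20, one a 25, one a 30 mm bore (which is which is not told: gauge it). One, drawn anew each time, stands alone on the black pad, the others in the grey tray. This point is its centre, 20 mm above its underside; z is its axis
- gauge: bore gauge, fixed: steel foot 110 x 110 x 16 mm, a sleeve 46 mm across up to z = 46 mm, and rising from it an upright stepped taper mandrel whose 8 mm tip ends at z = 108 mm. Origin on the mandrel's axis at bench height, z up. The mandrel is borne on a spring: it starts to sink under about 2 N, sinks 1 mm more for every 4 N, and bottoms hard after 6 mm
- step_20 (a point): where the lower edge of a bushing of 20 mm bore stops on the mandrel, on its axis, 94 mm above the bench (the point sinks with the mandrel); one engraved line below it. Each step is a short 45 degree cone; between steps the mandrel tapers gently. Just above its own step a bushing has only 0.6 mm of play all round, so one held off-centre rubs, pushes sideways and can hang up early, above its step
- step_25 (a point): the same for a bushing of 25 mm bore: 79 mm above the bench, two engraved lines below it
- step_30 (a point): the same for a bushing of 30 mm bore: 64 mm above the bench, three engraved lines below it
- pad_top (a point): the black rubber pad, 100 x 100 x 3 mm, fixed, on which the bushing to be gauged stands; this point is the middle of its top face
- rack: the storage rack, fixed: an aluminium plate 84 x 250 mm whose top is 12 mm above the bench, carrying three posts in a row along its y axis, 78 mm apart (the middle one at its origin). Origin under the middle of the plate
- tray: grey open tray 85 x 150 mm, 24 mm high, fixed, floor 3 mm thick, towards the back; it holds the two other bushings. Origin under its middle
- post_a_seat (a point): rack post for bushings of 20 mm bore, one dot on its 62 mm foot: a shoulder 23.2 mm across, 10 mm high, then a 17.5 mm pin 44 mm tall, its top 6 mm coned. This point is on the axis at the shoulder's top, 26 mm above the bench, where the right bushing's underside rests (a wider bore drops over the shoulder, a narrower one will not go on). Posts change places; z up
- post_b_seat (a point): rack post for bushings of 25 mm bore, two dots on its 62 mm foot: a shoulder 28.2 mm across, 10 mm high, then a 22.5 mm pin 44 mm tall, its top 6 mm coned. This point is on the axis at the shoulder's top, 26 mm above the bench, where the right bushing's underside rests (a wider bore drops over the shoulder, a narrower one will not go on). Posts change places; z up
- post_c_seat (a point): rack post for bushings of 30 mm bore, three dots on its 62 mm foot: a shoulder 33.2 mm across, 10 mm high, then a 27.5 mm pin 44 mm tall, its top 6 mm coned. This point is on the axis at the shoulder's top, 26 mm above the bench, where the right bushing's underside rests (a wider bore drops over the shoulder, a narrower one will not go on). Posts change places; z up
- air_driver: air screwdriver, 282 mm long, 43 mm high, white with a yellow cap; bystander, origin under its middle
- flux_pot: small black pot, 62 mm across, 42 mm high; bystander, origin under its middle
- coil_module: coil module in a black tray, 108 x 206 mm with its leads, 67 mm high; bystander, origin under its middle
- scissors: red-handled scissors, 199 mm long, 9 mm high; bystander, origin under its middle
- plated_module: flat module with an aluminium cover, 89 x 61 x 20 mm; bystander, origin under its middle
- pen: black pen, 145 mm long, 9 mm high; bystander, origin under its middle
- tape: black roll of tape, 62 mm across, 19 mm high; bystander, origin under its middle
There are look-alikes about, which are no part of the job. What is shaped like the part that bears bushing_r_mid but orange or purple is not meant.

How it is judged:
By the outcome, as a careful person would: the job done as asked, in the order asked, and still so for the second after the job is handed in, with the robot touching nothing.
It also fails if it takes over 48 s, if anything falls off the work surface, if the arm or the gripper's body presses on something with over 40 N, if the wrist force passes 120 N, or if a joint passes its speed limit or range.

## Robot

A 6-joint arm with a two-finger parallel gripper is mounted at the origin on a cart in front of the work surface, level with it; the furniture and walls round the work are solid. World frame = base frame: x ahead of the robot, y to its left, z up, the work surface at z = 0. Lengths are in m, angles in rad, forces in N, time in s.
With the tool pointing down it reaches from about 0.275 to 0.725 m from the base axis. Payload 5.6 kg.
Tool frame: the origin (TCP) lies at the very end of the fingers, on their centre line; the grasp point (between the pads) lies 19 mm behind it; z points along the fingers, x is the direction in which the jaws open and shut, and the axes are right-handed (so a half turn about z gives the same grasp; the last joint's range is limited). The gripper opens to 85 mm and grips with 20 to 120 N. Pads are 22 mm wide; open, the fingers measure 114 mm over their backs; the gripper's body (76 mm by 85 mm) begins 54 mm behind the grasp point. The pads swing forward as they close: fully open they stand 13 mm farther back than shut.
Start: joints at [1.525, 0.255, 0.108, 0, -1.424, -0.285], TCP at [0.179, 0.52, 0.231] pointing down, gripper open.
Joint ranges: [-2.95, 2.95], [-1.21, 1.97], [-1.09, 1.5], [-2.87, 1.71], [-2.94, -0.07], [-3.05, 3.05]. Speed limits (rad/s): [2.57, 2.57, 3.14, 3.14, 3.14, 3.14].

## Interface

Orientations are given as a rotation vector (axis times angle).
In Python, from station import robot gives the robot as it stands.
- The arm moves only by the tool play_rows, never from a script. Its argument "targets" is a list that holds one entry, the list of rows, each a list of 6 numbers: the shift along the tool's x, y, z in mm, then the turn, a rotation vector about the tool's x, y, z in degrees. A call has 1 to 5 rows; each row is the pose to reach, as a shift and turn from the pose commanded when the call began, along the tool's axes at that moment; what a row does not reach only later rows make up. A row lasts 1/12 s, in which the tool goes at most 41.7 mm and 7.16 degrees, less where a joint would pass 70% of its speed; a pose out of reach is approached as far as the arm can. A call with a gripper value outside its range is refused whole. "gripper" is the gripper's target within -1 to 1 (fully open at 1, half-way at 0, shut at -1), set as the call begins (left out, the last holds). The fingers move at their own pace and stop on an object; the grip force is fixed at half the most. Time passes only in rows, so rows that repeat a pose let the fingers close. It gives the time, the measured TCP pose, the force and the opening at its end, in the units of the state.
- robot.get_state(): the state, without advancing time (a new reading comes with each control period).
- robot.grab_frame(name): name is "side" or "top"; returns the picture (420x560x3 uint8, red, green, blue); there is no depth.
- robot.camera_params(name): a dict with "camera_matrix" (3x3 intrinsics, pixels), "distortion" ([k1, k2, p1, p2, k3] as OpenCV has them; the pictures are not rectified), "T" (4x4, takes a point from camera to world coordinates). Camera axes: x right, y up, looking along -z (the intrinsics and any distortion apply to the point x, -y, -z); pixel columns grow to the right and rows downward; lengths in m; the calibration is good to about 2 mm. A picture is of the moment at which its call begins. camera_params takes no time and is no camera call.
- robot.sign_off(): hands the job in, once; it reports no verdict.
Trained networks look in the newest picture that a camera, given by its name, has taken for a name from the list of things; names that differ only in an ending like _2 or _b are one class to them, and where a whole thing is asked for, a point or a joint stands for the part that bears it (a point fixed in the world has none). Each returns a list of dicts, best first, with "conf" (0 to 1); they miss things now and then, are a little off and sometimes report something else, mostly with a low value. They report only what shows in the picture. A call takes as long as a camera call. They do not tell look-alikes from the thing itself.
- robot.look_for(query, camera): "location" ([x, y, z] in m, in the coordinates of the camera as it stood for that picture, good to about 4 mm: the middle of the surface that is visible of it).
The state is a dict: "time": time; "joints": joint angles; "dq": joint speeds; "joint_torque": joint torques, N m; "tool_pos": TCP position; "eef_rot": TCP orientation; "wrist_force": force on the tool from outside, world axes, zero at the start; "ft_torque": the same for the moment, N m; "gripper_width": finger opening in m.
Only numpy, scipy, OpenCV 4.12 (cv2) and the standard library are available. Lean on these libraries where they do the work, as an engineer would, in place of code of your own. Each camera call takes 0.05 s, during which the arm holds its last target. There are 200 camera calls.

## Working session

There is one attempt and no reset: what is moved stays moved. The work goes in short steps, Python scripts to look and compute and a tool call to move; the robot and the scene stay as the last step left them, time stands still between calls to the robot, and variables do not carry over. Pictures are saved under pics/ and viewed, about 8 in all and at most 12, crops included, and the job is handed in when it is done.

Besides the shell and the picture viewer there is one more tool, called after "Request:" by a JSON object that holds its "name" and its "arguments". play_rows: Moves the arm, as the interface text tells. Its arguments: {"type":"object","properties":{"targets":{"type":"array"},"gripper":{"type":"number"}},"required":["targets"]}

```bash
mkdir -p pics; ls
cat > h.py <<'E'
import numpy as np, cv2
from station import robot
def cam(n):
    p=robot.camera_params(n); return np.array(p["camera_matrix"]),np.array(p["distortion"]),np.array(p["T"])
def proj(n,X):
    K,d,T=cam(n); X=np.atleast_2d(X).astype(float); c=(X-T[:3,3])@T[:3,:3]; c=c*[1,-1,-1]
    return cv2.projectPoints(c.reshape(-1,1,3),np.zeros(3),np.zeros(3),K,d)[0].reshape(-1,2)
def ray(n,uv,z):
    K,d,T=cam(n); q=cv2.undistortPoints(np.array(uv,float).reshape(-1,1,2),K,d).reshape(-1,2)
    r=np.c_[q[:,0],-q[:,1],-np.ones(len(q))]@T[:3,:3].T
    return T[:3,3]+r*((z-T[2,3])/r[:,2])[:,None]
def w(n,loc):
    T=cam(n)[2]; return T[:3,:3]@np.array(loc)+T[:3,3]
def grab(n,f):
    im=robot.grab_frame(n); cv2.imwrite(f"pics/{f}.png",im[:,:,::-1]); return im
E
python3 - <<'E'
from h import *
np.set_printoptions(precision=4,suppress=True)
ims=[]
for n in("side","top"):
    im=grab(n,n+"0"); ims.append(im)
    print(n,cam(n)[2][:3])
    for q in ("bushing_p_mid","gauge","pad_top","rack","tray","post_a_seat","post_b_seat","post_c_seat"):
        for r in robot.look_for(q,n)[:5]:
            X=w(n,r["location"]); print(n,q,round(r["conf"],2),X,proj(n,X)[0].round(0))
s=robot.get_state();print(s)
E
```

```text
pics
side [[ 0.9974  0.0188 -0.0692  0.5137]
 [-0.0696  0.4849 -0.8718 -0.8429]
 [ 0.0172  0.8744  0.4849  0.5047]]
side bushing_p_mid 0.5 [0.7408 0.1777 0.0357] [327. 189.]
side gauge 0.78 [ 0.5856 -0.0041  0.0117] [277. 231.]
side pad_top 0.7 [0.4971 0.0844 0.0036] [240. 217.]
side rack 0.94 [ 0.5321 -0.2784  0.0109] [259. 308.]
side tray 0.61 [0.7358 0.1117 0.0133] [329. 207.]
side tray 0.24 [ 0.3688 -0.2768  0.0365] [166. 299.]
side post_a_seat 0.97 [ 0.5292 -0.325   0.0186] [258. 323.]
side post_a_seat 0.5 [ 0.5439 -0.1711  0.0346] [263. 263.]
side post_b_seat 0.87 [ 0.5384 -0.2509  0.023 ] [262. 293.]
side post_c_seat 0.74 [0.5077 0.088  0.0352] [244. 205.]
side post_c_seat 0.57 [ 0.5454 -0.1683  0.0339] [263. 262.]
top [[ 0.0209  0.9764 -0.2151  0.3127]
 [-0.9998  0.021  -0.0017 -0.0399]
 [ 0.0029  0.2151  0.9766  1.2686]]
top bushing_p_mid 0.66 [0.7466 0.1888 0.0354] [191. 149.]
top gauge 0.58 [0.5781 0.0118 0.0189] [260. 218.]
top pad_top 0.94 [0.4967 0.1055 0.0062] [221. 251.]
top rack 0.9 [ 0.5338 -0.2365  0.0157] [361. 238.]
top tray 0.93 [0.7547 0.1567 0.0069] [206. 150.
[... 335 characters left out ...]
]
top post_b_seat 0.65 [ 0.5323 -0.2351  0.0152] [360. 239.]
top post_b_seat 0.5 [0.3426 0.2388 0.0104] [162. 314.]
top post_c_seat 0.79 [ 0.5368 -0.1537  0.0174] [327. 236.]
top post_c_seat 0.7 [0.5049 0.1043 0.0437] [220. 245.]
{'time': 0.9, 'joints': array([ 1.5246,  0.2551,  0.1082,  0.    , -1.4239, -0.2846]), 'dq': array([ 0.0001,  0.0005,  0.002 ,  0.0009, -0.0004,  0.0018]), 'joint_torque': array([  0.0001, -38.6399,  23.8075,   5.368 ,  -0.0004,  -0.    ]), 'tool_pos': array([0.1786, 0.5202, 0.2313]), 'eef_rot': array([-1.8254,  2.5568,  0.    ]), 'wrist_force': array([-0.8757, -0.4788,  0.3409]), 'ft_torque': array([ 0.0594, -0.0028, -0.0577]), 'gripper_width': 0.08540990986399849}
```

View pics/side0.png

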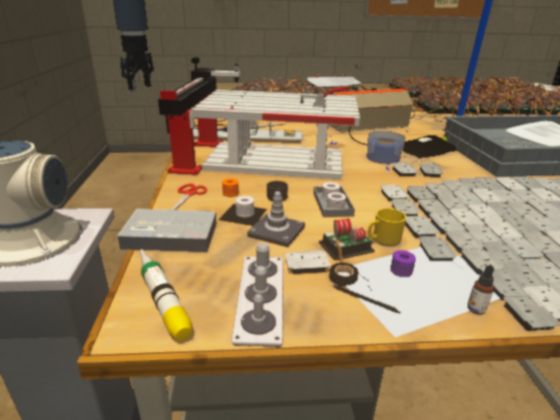

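View pics/top0.png

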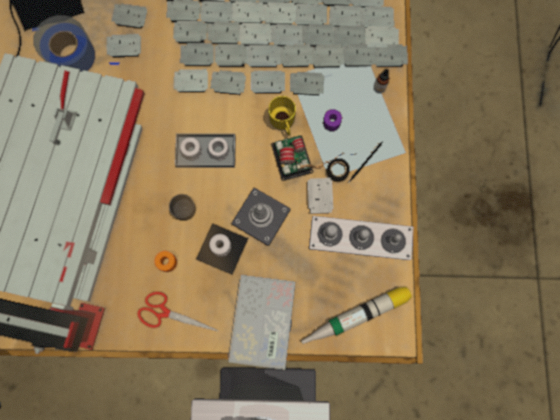

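The bushing to gauge is the grey one on the black pad at top (220,244) / side (244,206). These could be mistaken for it: orange ring at top (165,261), purple ring at (333,119), and the two tray bushings at (190,147) and (218,147). Next is a close crop to check the choice.

Run:
```python
from h import *
t=cv2.imread("pics/top0.png"); s=cv2.imread("pics/side0.png")
def c(im,x,y,W,H,f): return cv2.resize(im[y:y+H,x:x+W],(W*f,H*f),interpolation=cv2.INTER_CUBIC)
o=np.zeros((600,800,3),np.uint8)
o[:300,:400]=c(t,192,185,100,75,4); o[300:,:400]=c(s,215,180,100,75,4)
o[:300,400:]=cv2.resize(t[205:270,305:415],(400,300))[:300]   # fx 3.636 fy 4.615
o[300:,400:]=cv2.resize(s[238:348,225:300],(400,300))  # fx5.33 fy2.727
cv2.imwrite("pics/c1.png",o)
print(ray("top",[220,244],.043),ray("side",[244.5,199],.043),ray("top",[[260,212]],.108),ray("side",[[277.5,195]],.108))
```

```text
[[0.50753403 0.10516895 0.043     ]] [[0.50850362 0.10915585 0.043     ]] [[0.57340285 0.0091393  0.108     ]] [[ 0.58490727 -0.00645206  0.108     ]]
```

View pics/c1.png

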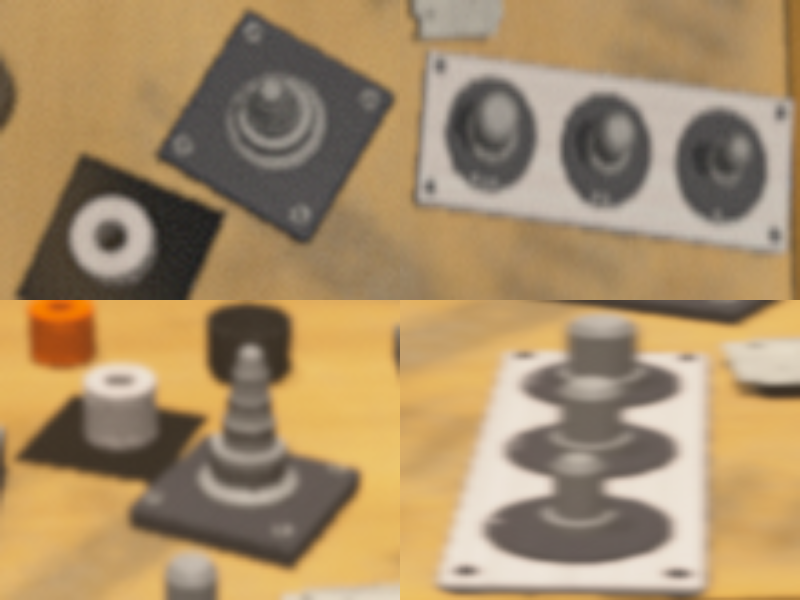

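The pad bushing is grey and stands alone on black (crop 111,237), with a narrow-looking bore. The mandrel tip shows at (271,88). The rack posts read three, two and one dots from left to right, at y of about −0.155, −0.235 and −0.31.

Run:
```python
from h import *
np.set_printoptions(precision=4,suppress=True)
def u(p,ox,oy,fx,fy,cx,cy): p=np.atleast_2d(np.array(p,float)); return np.c_[(p[:,0]-ox+.5)/fx-.5+cx,(p[:,1]-oy+.5)/fy-.5+cy]
T=lambda p:u(p,0,0,4,4,192,185); S=lambda p:u(p,0,300,4,4,215,180)
R=lambda p:u(p,400,0,400/110,300/65,305,205); Q=lambda p:u(p,400,300,400/75,300/110,225,238)
print("bush",ray("top",T([111,237]),.043),ray("side",S([120,381]),.043))
g=ray("top",T([[250,12],[392,98],[305,242],[160,157]]),.016);print("gtop",g.mean(0),g)
print("gtop fl",ray("top",T([274,119]),.046))
print("gtip",ray("top",T([271,88]),.108),ray("side",S([250,350]),.108))
r=ray("top",R([[430,52],[793,100],[787,252],[417,203]]),.012);print("rack",r.mean(0),r)
r=ray("side",Q([[503,353],[708,355],[706,592],[437,586]]),.012);print("rackside",r.mean(0),r)
print("posts top",ray("top",R([[500,108],[620,130],[740,150]]),.070)); print("posts side",ray("side",Q([[602,328],[588,386],[578,462]]),.07))
print("feet?",ray("top",R([[490,134],[606,150],[722,166]]),.014));print(ray("side",Q([[602,384],[588,450],[578,527]]),.014))
```

```text
bush [[0.5078 0.1067 0.043 ]] [[0.5088 0.1039 0.043 ]]
gtop [0.5833 0.0107 0.016 ] [[ 0.6563  0.0296  0.016 ]
 [ 0.603  -0.0603  0.016 ]
 [ 0.5115 -0.0087  0.016 ]
 [ 0.5626  0.0821  0.016 ]]
gtop fl [[0.5815 0.0113 0.046 ]]
gtip [[0.5861 0.0109 0.108 ]] [[0.5852 0.0092 0.108 ]]
rack [ 0.5364 -0.2379  0.012 ] [[ 0.5879 -0.1184  0.012 ]
 [ 0.567  -0.3648  0.012 ]
 [ 0.4851 -0.358   0.012 ]
 [ 0.5057 -0.1102  0.012 ]]
rackside [ 0.5365 -0.2421  0.012 ] [[ 0.5057 -0.1147  0.012 ]
 [ 0.5887 -0.1212  0.012 ]
 [ 0.5666 -0.3707  0.012 ]
 [ 0.4848 -0.3617  0.012 ]]
posts top [[ 0.547  -0.1603  0.07  ]
 [ 0.5372 -0.2378  0.07  ]
 [ 0.5286 -0.3149  0.07  ]]
posts side [[ 0.5435 -0.1698  0.07  ]
 [ 0.5356 -0.241   0.07  ]
 [ 0.5296 -0.3193  0.07  ]]
feet? [[ 0.5436 -0.1592  0.014 ]
 [ 0.5367 -0.2375  0.014 ]
 [ 0.5298 -0.3154  0.014 ]]
[[ 0.5439 -0.1612  0.014 ]
 [ 0.5356 -0.2392  0.014 ]
 [ 0.5295 -0.3156  0.014 ]]
```

```bash
cat > plan.py <<'E'
# plan(waypoints): prints calls of <=5 rows, tool-frame relative to the start of each call
from h import *
from scipy.spatial.transform import Rotation as Ro
import math
def down(yaw): # tool x at angle yaw (deg), z down
    a=math.radians(yaw); return Ro.from_matrix(np.array([[math.cos(a),math.sin(a),0],[math.sin(a),-math.cos(a),0],[0,0,-1]]))
def plan(wps,start=None,vmax=38,wmax=6.8):
    s=robot.get_state()
    p,R=(s["tool_pos"],Ro.from_rotvec(s["eef_rot"])) if start is None else (np.array(start[0]),down(start[1]))
    for q,yaw in wps:
        q=np.array(q);Rq=down(yaw); dv=(R.inv()*Rq).as_rotvec()
        n=max(math.ceil(np.linalg.norm(q-p)*1000/vmax),math.ceil(np.degrees(np.linalg.norm(dv))/wmax),1)
        P=[p+(q-p)*i/n for i in range(n+1)];RR=[R*Ro.from_rotvec(dv*i/n) for i in range(n+1)]
        print("->",q,yaw)
        for b in range(0,n,5):
            rows=[[*np.round(RR[b].inv().apply(P[i]-P[b])*1000,1).tolist(),*np.round(np.degrees((RR[b].inv()*RR[i]).as_rotvec()),1).tolist()] for i in range(b+1,min(b+5,n)+1)]
            print(str(rows).replace("-0.0","0").replace(" ",""))
        p,R=q,Rq
E
python3 -c "
from plan import *
plan([((.25,.30,.29),-145),((.508,.1055,.12),-175)])"
```

```text
-> [0.25 0.3  0.29] -145
[[26.4,-19.9,-8.4,0,0.0,5.1],[52.9,-39.7,-16.8,0,0.0,10.3],[79.3,-59.6,-25.2,0,0.0,15.4],[105.8,-79.4,-33.6,0,0.0,20.6],[132.2,-99.3,-41.9,0,0.0,25.7]]
[[15.2,-29.4,-8.4,0,0.0,5.1],[30.4,-58.8,-16.8,0,0.0,10.3]]
-> [0.508  0.1055 0.12  ] -175
[[-10.0,-30.7,17.0,0.0,0.0,3.0],[-20.0,-61.5,34.0,0.0,0.0,6.0],[-29.9,-92.2,51.0,0.0,0.0,9.0],[-39.9,-122.9,68.0,0.0,0.0,12.0],[-49.9,-153.7,85.0,0.0,0.0,15.0]]
[[-17.6,-27.1,17.0,0.0,0.0,3.0],[-35.2,-54.2,34.0,0.0,0.0,6.0],[-52.8,-81.3,51.0,0.0,0.0,9.0],[-70.4,-108.4,68.0,0.0,0.0,12.0],[-88.0,-135.5,85.0,0.0,0.0,15.0]]
```

Request:
{"name": "play_rows", "arguments": {"targets": [[[26.4,-19.9,-8.4,0,0,5.1],[52.9,-39.7,-16.8,0,0,10.3],[79.3,-59.6,-25.2,0,0,15.4],[105.8,-79.4,-33.6,0,0,20.6],[132.2,-99.3,-41.9,0,0,25.7]]], "gripper": 1}}

```text
time: 1.32
tool_pos: [0.2298, 0.3614, 0.2736]
eef_rot: [-1.205, 2.901, 0.0]
wrist_force: [0.7, 0.1, 0.1]
gripper_width: 0.0857
```

Request:
{"name": "play_rows", "arguments": {"targets": [[[15.2,-29.4,-8.4,0,0,5.1],[30.4,-58.8,-16.8,0,0,10.3]]]}}

```text
time: 1.48
tool_pos: [0.2502, 0.2983, 0.2905]
eef_rot: [-0.94, 2.997, 0.001]
wrist_force: [0.7, -0.1, 0.6]
gripper_width: 0.0857
```

Request:
{"name": "play_rows", "arguments": {"targets": [[[-10,-30.7,17,0,0,3],[-20,-61.5,34,0,0,6],[-29.9,-92.2,51,0,0,9],[-39.9,-122.9,68,0,0,12],[-49.9,-153.7,85,0,0,15]]]}}

```text
time: 1.9
tool_pos: [0.3802, 0.2015, 0.2046]
eef_rot: [-0.543, 3.093, 0.001]
wrist_force: [0.3, 1.5, -0.8]
gripper_width: 0.0851
```

Request:
{"name": "play_rows", "arguments": {"targets": [[[-17.6,-27.1,17,0,0,3],[-35.2,-54.2,34,0,0,6],[-52.8,-81.3,51,0,0,9],[-70.4,-108.4,68,0,0,12],[-88,-135.5,85,0,0,15],[-88,-135.5,85,0,0,15]]]}}

```text
invalid input
```

Request:
{"name": "play_rows", "arguments": {"targets": [[[-17.6,-27.1,17,0,0,3],[-35.2,-54.2,34,0,0,6],[-52.8,-81.3,51,0,0,9],[-70.4,-108.4,68,0,0,12],[-88,-135.5,85,0,0,15]]]}}

```text
time: 2.32
tool_pos: [0.5095, 0.1044, 0.1193]
eef_rot: [-0.134, 3.138, 0.0]
wrist_force: [-0.6, 1.1, -0.3]
gripper_width: 0.0855
```

Run:
```python
from plan import *
im=grab("side","side1");t=grab("top","top1")
a=cv2.resize(im[120:245,180:330],(600,500)); cv2.imwrite("pics/c2.png",a)
s=robot.get_state();print(s["time"],s["tool_pos"],s["wrist_force"],proj("side",s["tool_pos"]),s["joints"])
plan([((.508,.1055,.07),-175),((.508,.1055,.010),-175)])
```

```text
2.4167 [0.50898435 0.10255965 0.11634159] [-0.80172484  0.64323045 -0.48118316] [[244.14464964 173.82824834]] [ 5.00725881e-01  2.64450601e-01 -1.80067686e-01 -7.49520336e-05
 -1.13238389e+00 -4.18550069e-01]
-> [0.508  0.1055 0.07  ] -175
[[0.2,1.6,23.2,-0.1,-0.2,-0.1],[0.5,3.1,46.3,-0.1,-0.3,-0.3]]
-> [0.508  0.1055 0.01  ] -175
[[0.0,0.0,30.0,0.0,0.0,0.0],[0.0,0.0,60.0,0.0,0.0,0.0]]
```

View pics/c2.png

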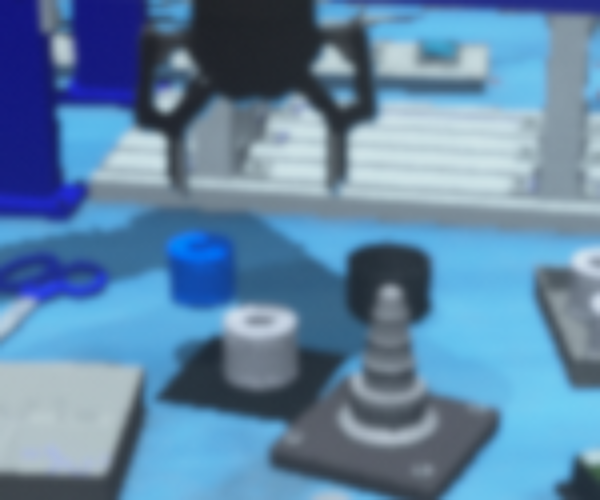

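The view (blue/red swapped) shows the open fingers above and behind the pad. The finger midpoint column, 244, lines up with the bushing at 245. I'll descend.

Request:
{"name": "play_rows", "arguments": {"targets": [[[0,0,12,0,0,0],[0,0,25,0,0,0],[0,0,37,0,0,0],[0,0,50,0,0,0],[0,0,50,0,0,0]]]}}

```text
time: 2.83
tool_pos: [0.5065, 0.1054, 0.068]
eef_rot: [0.138, -3.135, 0.002]
wrist_force: [-0.1, -0.1, -0.7]
gripper_width: 0.0853
```

Run:
```python
from plan import *
t=grab("top","top2");grab("side","side2")
s=robot.get_state();print(s["time"],s["tool_pos"],s["eef_rot"],s["wrist_force"],proj("top",s["tool_pos"]))
plan([((.508,.1055,.06),-175)])
cv2.imwrite("pics/c3.png",np.hstack([cv2.resize(t[195:285,170:270],(400,360))[:,:,::-1],cv2.resize(cv2.imread("pics/side2.png")[140:240,195:295],(360,360))]))
```

```text
2.9333 [0.50821333 0.10581877 0.07039094] [ 1.39503586e-01 -3.13844731e+00  5.53345869e-04] [0.89643845 0.39177602 0.48472779] [[218.43569786 241.83809894]]
-> [0.508  0.1055 0.06  ] -175
[[0.2,-0.3,10.4,0,0,0.1]]
```

View pics/c3.png

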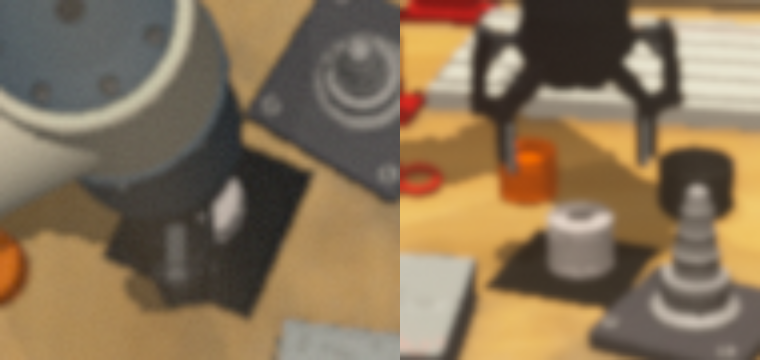

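Fingers straddle the bushing (side-crop midpoint 177 vs bushing 180, about 2 mm apart, which the jaws will centre).

Request:
{"name": "play_rows", "arguments": {"targets": [[[0,0,15,0,0,0],[0,0,30,0,0,0],[0,0,45,0,0,0],[0,0,57,0,0,0],[0,0,62,0,0,0]]]}}

```text
time: 3.35
tool_pos: [0.5081, 0.1058, 0.0077]
eef_rot: [0.139, -3.138, 0.0]
wrist_force: [-0.4, -0.5, 0.2]
gripper_width: 0.0854
```

Request:
{"name": "play_rows", "arguments": {"targets": [[[0,0,0,0,0,0],[0,0,0,0,0,0],[0,0,0,0,0,0]]]}}

```text
time: 3.6
tool_pos: [0.5092, 0.1061, 0.0092]
eef_rot: [-0.139, 3.136, 0.001]
wrist_force: [0.2, -0.4, -0.0]
gripper_width: 0.0854
```

Request:
{"name": "play_rows", "arguments": {"targets": [[[0,0,0,0,0,0],[0,0,0,0,0,0],[0,0,0,0,0,0],[0,0,0,0,0,0],[0,0,0,0,0,0]]], "gripper": -1}}

```text
time: 4.02
tool_pos: [0.5087, 0.1058, 0.0089]
eef_rot: [-0.139, 3.137, 0.0]
wrist_force: [-2.0, 1.1, 5.1]
gripper_width: 0.0472
```

Request:
{"name": "play_rows", "arguments": {"targets": [[[0,0,0,0,0,0],[0,0,0,0,0,0],[0,0,0,0,0,0],[0,0,0,0,0,0],[0,0,0,0,0,0]]]}}

```text
time: 4.43
tool_pos: [0.5087, 0.1058, 0.0089]
eef_rot: [-0.139, 3.137, 0.0]
wrist_force: [-1.0, 0.3, 6.1]
gripper_width: 0.0472
```

```bash
python3 -c "
from plan import *
plan([((.5087,.1058,.14),-175),((.584,.0105,.14),-175)],vmax=27)"
```

```text
-> [0.5087 0.1058 0.14  ] -175
[[0,0.0,-26.2,0.0,0.0,0.0],[-0.1,0.0,-52.4,0.0,0.0,0.0],[-0.1,0.0,-78.7,0.0,0.0,0.0],[-0.1,0.0,-104.9,0.0,0.0,0.1],[-0.2,0.1,-131.1,0.0,0.1,0.1]]
-> [0.584  0.0105 0.14  ] -175
[[-13.3,-20.3,0.0,0.0,0.0,0.0],[-26.7,-40.6,0.0,0.0,0.0,0.0],[-40.0,-60.9,0.0,0.0,0.0,0.0],[-53.4,-81.2,0.0,0.0,0.0,0.0],[-66.7,-101.5,0.0,0.0,0.0,0.0]]
```

Request:
{"name": "play_rows", "arguments": {"targets": [[[0,0,-20,0,0,0],[0,0,-50,0,0,0],[0,0,-80,0,0,0],[0,0,-110,0,0,0],[0,0,-131,0,0,0]]]}}

```text
time: 4.85
tool_pos: [0.5089, 0.1057, 0.1419]
eef_rot: [-0.139, 3.136, 0.001]
wrist_force: [0.7, 0.3, -0.7]
gripper_width: 0.047
```

Request:
{"name": "play_rows", "arguments": {"targets": [[[-10,-15,0,0,0,0],[-25,-38,0,0,0,0],[-40,-61,0,0,0,0],[-55,-84,0,0,0,0],[-66.7,-101.5,0,0,0,0]]]}}

```text
time: 5.27
tool_pos: [0.5843, 0.0089, 0.1387]
eef_rot: [0.137, -3.138, 0.0]
wrist_force: [1.1, 0.6, -1.7]
gripper_width: 0.0474
```

Request:
{"name": "play_rows", "arguments": {"targets": [[[0,0,0,0,0,0],[0,0,0,0,0,0],[0,0,0,0,0,0],[0,0,0,0,0,0]]]}}

```text
time: 5.6
tool_pos: [0.5831, 0.011, 0.139]
eef_rot: [0.139, -3.138, -0.0]
wrist_force: [0.0, -0.8, -0.9]
gripper_width: 0.0475
```

Run:
```python
from plan import *
t=grab("top","top3");s=grab("side","side3")
st=robot.get_state();print(st["time"],st["tool_pos"],st["eef_rot"],st["wrist_force"],proj("top",st["tool_pos"]),proj("side",st["tool_pos"]),proj("side",[.584,.0105,.108]))
cv2.imwrite("pics/c4.png",np.hstack([cv2.resize(s[140:245,235:320],None,fx=5,fy=5,interpolation=2)[:,:,::-1],cv2.resize(t[170:275,220:290],None,fx=5,fy=5,interpolation=2)[:,:,::-1]]))
```

```text
5.7 [0.58328098 0.01115317 0.13918973] [-1.40029930e-01  3.13831522e+00  2.81756584e-04] [ 0.25083305  0.36067803 -1.39083428] [[258.73535198 204.62408045]] [[276.49294532 179.43485439]] [[276.56531776 191.89386491]]
```

View pics/c4.png

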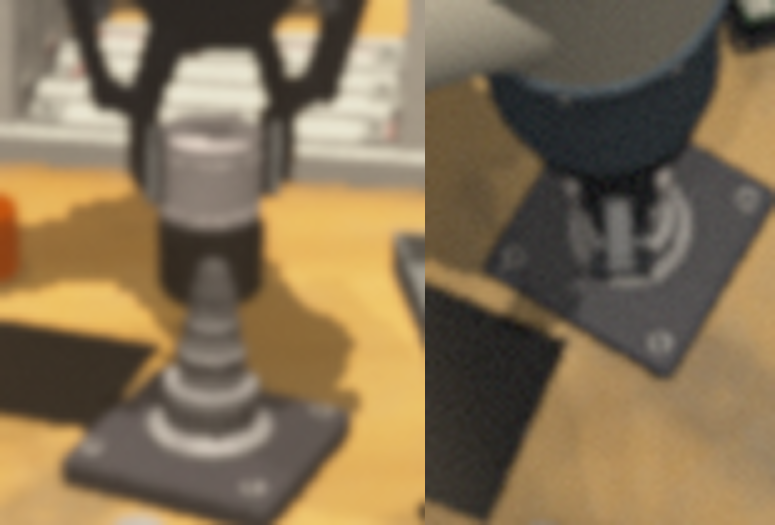

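The bushing is centred over the mandrel in the side view (crop column 211 for both), and the top view shows only the gripper. I'll descend onto the tip and watch the force.

Request:
{"name": "play_rows", "arguments": {"targets": [[[0,0,8,0,0,0],[0,0,16,0,0,0],[0,0,22,0,0,0],[0,0,26,0,0,0],[0,0,30,0,0,0]]]}}

```text
time: 6.12
tool_pos: [0.5833, 0.0104, 0.108]
eef_rot: [0.138, -3.137, 0.0]
wrist_force: [-0.0, -0.1, -0.5]
gripper_width: 0.0474
```

Request:
{"name": "play_rows", "arguments": {"targets": [[[0,0,1,0,0,0],[0,0,2,0,0,0],[0,0,3,0,0,0],[0,0,4,0,0,0],[0,0,4,0,0,0]]]}}

```text
time: 6.53
tool_pos: [0.5838, 0.0104, 0.105]
eef_rot: [-0.138, 3.138, 0.0]
wrist_force: [0.1, 0.5, 0.1]
gripper_width: 0.0472
```

Request:
{"name": "play_rows", "arguments": {"targets": [[[0,0,0.7,0,0,0],[0,0,1.4,0,0,0],[0,0,2,0,0,0],[0,0,2.5,0,0,0],[0,0,2.5,0,0,0]]]}}

```text
time: 6.95
tool_pos: [0.5841, 0.0104, 0.1028]
eef_rot: [-0.138, 3.137, -0.0]
wrist_force: [1.4, -0.9, -0.6]
gripper_width: 0.0474
```

Request:
{"name": "play_rows", "arguments": {"targets": [[[0,0,0.5,0,0,0],[0,0,1,0,0,0],[0,0,1,0,0,0],[0,0,1.5,0,0,0],[0,0,1.5,0,0,0]]]}}

```text
time: 7.37
tool_pos: [0.5842, 0.0103, 0.1014]
eef_rot: [-0.138, 3.137, -0.0]
wrist_force: [2.0, -1.5, 1.7]
gripper_width: 0.0473
```

Request:
{"name": "play_rows", "arguments": {"targets": [[[-0.2,-0.2,0,0,0,0],[-0.5,-0.4,0,0,0,0],[-0.5,-0.4,0,0,0,0],[-0.5,-0.4,0,0,0,0]]]}}

```text
time: 7.7
tool_pos: [0.5844, 0.0101, 0.101]
eef_rot: [-0.138, 3.138, 0.0]
wrist_force: [3.3, 0.4, 0.6]
gripper_width: 0.0471
```

```bash
cat > f.py <<'E'
from plan import *
np.set_printoptions(precision=2,suppress=True)
F=[];P=[]
for i in range(4):
    robot.grab_frame("side"); s=robot.get_state();F.append(s["wrist_force"]);P.append(s["tool_pos"])
print(s["time"],"F",np.mean(F,0),"P mm",np.mean(P,0)*1000,"tq",s["ft_torque"])
E
python3 f.py
```

```text
7.9 F [2.84 0.02 1.05] P mm [584.33  10.11 101.02] tq [-0.18 -1.18  0.02]
```

Request:
{"name": "play_rows", "arguments": {"targets": [[[-0.3,0,0,0,0,0],[-0.6,0,0,0,0,0],[-0.6,0,0,0,0,0]]]}}

```text
time: 8.15
tool_pos: [0.5845, 0.0101, 0.1007]
eef_rot: [0.138, -3.138, 0.0]
wrist_force: [1.2, 0.1, 1.5]
gripper_width: 0.047
```

```bash
python3 f.py
```

```text
8.35 F [ 1.63 -0.1   0.55] P mm [584.51  10.06 100.79] tq [-0.19 -0.69 -0.  ]
```

Request:
{"name": "play_rows", "arguments": {"targets": [[[-0.4,0,0,0,0,0],[-0.8,0,0,0,0,0],[-0.8,0,0.5,0,0,0],[-0.8,0,0.5,0,0,0]]]}}

```text
time: 8.68
tool_pos: [0.5849, 0.0101, 0.1001]
eef_rot: [0.138, -3.137, 0.0]
wrist_force: [0.2, -0.2, 0.7]
gripper_width: 0.0471
```

```bash
python3 f.py
```

```text
8.8833 F [-0.43 -0.42 -0.53] P mm [585.09  10.17 100.18] tq [-0.16  0.05  0.03]
```

Request:
{"name": "play_rows", "arguments": {"targets": [[[0,0,0.3,0,0,0],[0,0,0.6,0,0,0],[0,0,1,0,0,0],[0,0,1,0,0,0]]]}}

```text
time: 9.22
tool_pos: [0.5856, 0.0101, 0.0996]
eef_rot: [-0.138, 3.138, -0.0]
wrist_force: [-0.4, -0.4, 1.4]
gripper_width: 0.0472
```

```bash
python3 f.py
```

```text
9.4167 F [-0.23 -0.69  1.39] P mm [585.61  10.12  99.63] tq [-0.2   0.17 -0.01]
```

Request:
{"name": "play_rows", "arguments": {"targets": [[[0,0,0.5,0,0,0],[0,0,1,0,0,0],[0,0,1.5,0,0,0],[0,0,2,0,0,0],[0,0,2,0,0,0]]]}}

```text
time: 9.83
tool_pos: [0.5858, 0.0101, 0.0981]
eef_rot: [-0.139, 3.138, -0.0]
wrist_force: [-2.0, -0.2, 5.3]
gripper_width: 0.047
```

```bash
python3 f.py
```

```text
10.0333 F [-2.3  -0.61  5.73] P mm [585.78  10.08  98.17] tq [-0.2   0.8  -0.03]
```

Request:
{"name": "play_rows", "arguments": {"targets": [[[0.3,0.1,0.3,0,0,0],[0.7,0.2,0.8,0,0,0],[0.7,0.2,1.2,0,0,0],[0.7,0.2,1.6,0,0,0],[0.7,0.2,1.6,0,0,0]]]}}

```text
time: 10.45
tool_pos: [0.5857, 0.0101, 0.0974]
eef_rot: [-0.139, 3.136, -0.001]
wrist_force: [-1.2, -0.2, 8.6]
gripper_width: 0.047
```

```bash
python3 f.py
```

```text
10.65 F [-2.35 -0.76  8.59] P mm [585.75  10.11  97.41] tq [-0.32  0.78 -0.04]
```

Request:
{"name": "play_rows", "arguments": {"targets": [[[0.3,0.2,0.2,0,0,0],[0.6,0.3,0.3,0,0,0],[0.6,0.3,0.3,0,0,0],[0.6,0.3,0.3,0,0,0],[0.6,0.3,0.3,0,0,0]]]}}

```text
time: 11.07
tool_pos: [0.5857, 0.0102, 0.0974]
eef_rot: [-0.139, 3.135, -0.001]
wrist_force: [-1.2, -1.0, 8.2]
gripper_width: 0.0469
```

Request:
{"name": "play_rows", "arguments": {"targets": [[[0,0,0,0,0,0],[0,0,0,0,0,0],[0,0,0,0,0,0],[0,0,0,0,0,0],[0,0,0,0,0,0]]]}}

```text
time: 11.48
tool_pos: [0.5857, 0.0102, 0.0974]
eef_rot: [-0.139, 3.135, -0.001]
wrist_force: [-0.7, -1.2, 7.8]
gripper_width: 0.0472
```

```bash
python3 f.py
python3 - <<'E'
from plan import *
s=cv2.imread("pics/side3.png")*0; im=robot.grab_frame("side")
cv2.imwrite("pics/c5.png",cv2.resize(im[140:245,225:330],None,fx=5,fy=5,interpolation=2)[:,:,::-1])
E
```

```text
11.6833 F [-1.23 -2.17  8.29] P mm [585.66  10.18  97.39] tq [-0.58  0.37  0.03]
```

View pics/c5.png

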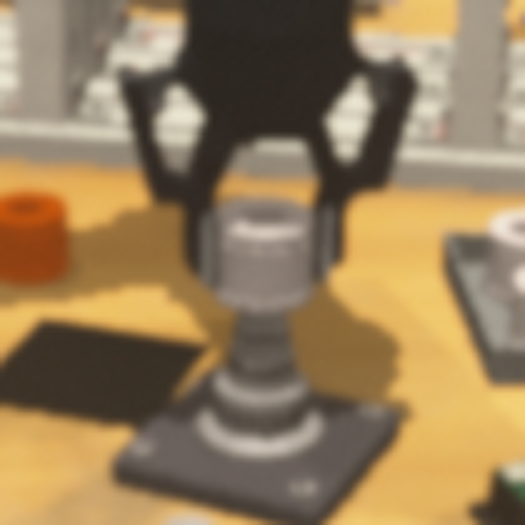

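The picture shows the bushing on the topmost step, with the lower steps visible beneath it (crop 262,335), so it is the 20 mm bore. I'll trim the sideways push and hold a bit firmer.

Request:
{"name": "play_rows", "arguments": {"targets": [[[0.2,-0.4,0.3,0,0,0],[0.4,-0.8,0.5,0,0,0],[0.4,-0.8,0.7,0,0,0],[0.4,-0.8,0.7,0,0,0],[0.4,-0.8,0.7,0,0,0]]]}}

```text
time: 12.15
tool_pos: [0.5857, 0.01, 0.097]
eef_rot: [-0.139, 3.134, 0.0]
wrist_force: [-1.8, 1.1, 10.5]
gripper_width: 0.0475
```

Request:
{"name": "play_rows", "arguments": {"targets": [[[0,0,0,0,0,0],[0,0,0,0,0,0],[0,0,0,0,0,0],[0,0,0,0,0,0],[0,0,0,0,0,0]]]}}

```text
time: 12.57
tool_pos: [0.5857, 0.01, 0.097]
eef_rot: [-0.139, 3.134, 0.0]
wrist_force: [-1.3, -0.1, 10.5]
gripper_width: 0.0471
```

```bash
python3 f.py
```

```text
12.7667 F [-1.07  0.11  9.77] P mm [585.67  10.    97.01] tq [ 0.15  0.45 -0.03]
```

Request:
{"name": "play_rows", "arguments": {"targets": [[[0,0,-4,0,0,0],[0,0,-10,0,0,0],[0,0,-20,0,0,0],[0,0,-32,0,0,0],[0,0,-42,0,0,0]]]}}

```text
time: 13.18
tool_pos: [0.5837, 0.0098, 0.1375]
eef_rot: [0.138, -3.138, -0.0]
wrist_force: [0.8, -0.5, 0.4]
gripper_width: 0.0471
```

```bash
python3 f.py; python3 -c "
from plan import *
plan([((.531,-.317,.137),-175)],vmax=27)"
```

```text
13.3833 F [ 0.49 -0.1  -0.96] P mm [584.5    9.87 138.29] tq [ 0.03  0.01 -0.05]
-> [ 0.531 -0.317  0.137] -175
[[6.2,-24.7,0,0.0,0,0.0],[12.5,-49.4,-0.1,0.0,0,0.0],[18.7,-74.1,-0.1,0.0,0,0.0],[25.0,-98.8,-0.1,0.0,0,0.0],[31.2,-123.5,-0.2,0.0,0,0.0]]
[[6.2,-24.7,0,0.0,0,0.0],[12.5,-49.4,-0.1,0.0,0,0.0],[18.7,-74.1,-0.1,0.0,0,0.0],[25.0,-98.8,-0.1,0.0,0,0.0],[31.2,-123.5,-0.2,0.0,0,0.0]]
[[6.2,-24.7,0,0.0,0,0.0],[12.5,-49.4,-0.1,0.0,0,0.0],[18.7,-74.1,-0.1,0.0,0,0.0]]
```

Request:
{"name": "play_rows", "arguments": {"targets": [[[4,-16,0,0,0,0],[10,-40,0,0,0,0],[17,-67,0,0,0,0],[24,-95,0,0,0,0],[31.2,-123.5,0,0,0,0]]]}}

```text
time: 13.8
tool_pos: [0.5627, -0.1169, 0.1358]
eef_rot: [0.139, -3.137, -0.001]
wrist_force: [-0.4, 0.4, -1.8]
gripper_width: 0.0475
```

Request:
{"name": "play_rows", "arguments": {"targets": [[[6.2,-24.7,0,0,0,0],[12.5,-49.4,0,0,0,0],[18.7,-74.1,0,0,0,0],[25,-98.8,0,0,0,0],[31.2,-123.5,0,0,0,0]]]}}

```text
time: 14.22
tool_pos: [0.5425, -0.2427, 0.1358]
eef_rot: [0.138, -3.137, -0.001]
wrist_force: [1.5, -0.5, -1.5]
gripper_width: 0.0469
```

Request:
{"name": "play_rows", "arguments": {"targets": [[[6.2,-24.7,0,0,0,0],[12,-47,0,0,0,0],[16,-64,0,0,0,0],[18.7,-74.1,0,0,0,0]]]}}

```text
time: 14.55
tool_pos: [0.5303, -0.3188, 0.1356]
eef_rot: [0.136, -3.137, -0.001]
wrist_force: [0.1, 0.6, -2.2]
gripper_width: 0.0472
```

Request:
{"name": "play_rows", "arguments": {"targets": [[[0,0,6,0,0,0],[0,0,18,0,0,0],[0,0,30,0,0,0],[0,0,39,0,0,0],[0,0,46,0,0,0]]]}}

```text
time: 14.97
tool_pos: [0.5309, -0.3161, 0.0892]
eef_rot: [0.139, -3.137, -0.002]
wrist_force: [-0.1, -0.3, -1.8]
gripper_width: 0.0469
```

Request:
{"name": "play_rows", "arguments": {"targets": [[[0,0,0,0,0,0],[0,0,0,0,0,0],[0,0,0,0,0,0]]]}}

```text
time: 15.22
tool_pos: [0.5319, -0.3172, 0.0915]
eef_rot: [-0.139, 3.138, -0.001]
wrist_force: [-0.2, -0.7, -1.4]
gripper_width: 0.047
```

```bash
python3 f.py
python3 - <<'E'
from plan import *
im=grab("side","side6"); t=grab("top","top6")
P=robot.get_state()["tool_pos"]
print(proj("side",[P,P-[0,0,.0057],[.5295,-.3165,.07],[.5295,-.3165,.014]]))
cv2.imwrite("pics/c6.png",np.hstack([cv2.resize(im[235:350,215:305],None,fx=5,fy=5,interpolation=2)[:,:,::-1],cv2.resize(t[195:310,345:415],None,fx=5,fy=5,interpolation=2)[:,:,::-1]]))
E
```

```text
15.4167 F [-0.44 -0.46 -0.83] P mm [ 531.84 -317.36   91.65] tq [-0.   -0.04 -0.02]
[[259.09261702 286.107668  ]
 [259.09969489 288.86539865]
 [257.86820956 295.9940106 ]
 [257.98491295 321.29756777]]
```

View pics/c6.png

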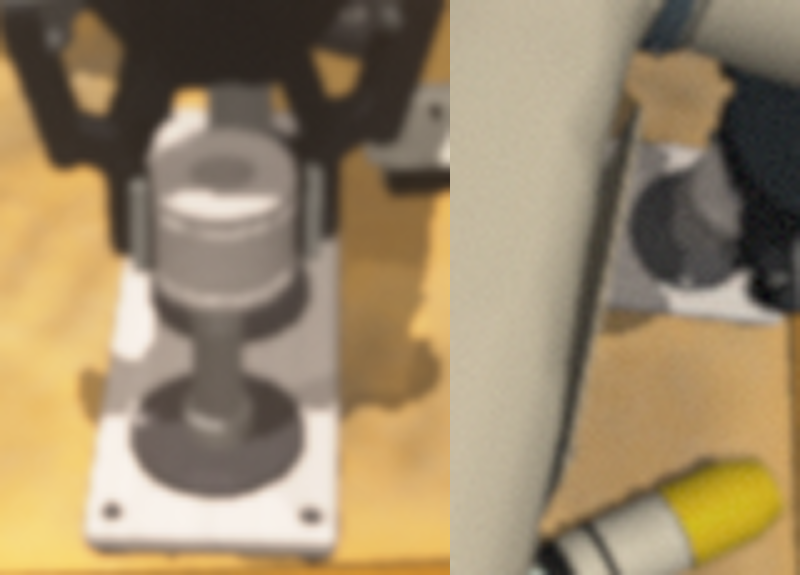

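The one-dot post foot is centred at crop column 217 and the held bushing at about 223, so it needs about 2 mm of −x. Next I'll check y from the ellipse rows.

```bash
python3 - <<'E'
from plan import *
np.set_printoptions(precision=2,suppress=True)
def rows(x,y,z,r):
    a=np.linspace(0,2*np.pi,181); p=proj("side",np.c_[x+r*np.cos(a),y+r*np.sin(a),0*a+z]); p=(p-[215,235]+.5)*5-.5
    return p.min(0),p.max(0)
print("bush bottom",rows(.5318,-.3174,.0859,.024)); print("bush top",rows(.5318,-.3174,.1259,.024))
for z in(.014,.016):print("foot",z,rows(.5298,-.3165,z,.031))
print("foot low z12",rows(.5298,-.3165,.012,.031))
print("plate",(proj("side",[[.5362+.042,-.2395-.125,.012]])-[215,235]+.5)*5)
E
python3 - <<'E'
import cv2,numpy as np
im=cv2.imread("pics/side6.png")
g=cv2.cvtColor(im,cv2.COLOR_BGR2GRAY)
print("col258",list(enumerate(g[290:340,258],290)))
print("row 322",g[322,236:284]); print("row285",g[285,238:282]); print("row303",g[303,245:275])
E
```

```text
bush bottom (array([150.06, 225.96]), array([296.28, 318.2 ]))
bush top (array([147.59, 128.39]), array([298.27, 217.02]))
foot 0.014 (array([128.06, 373.1 ]), array([307.23, 498.62]))
foot 0.016 (array([127.91, 368.83]), array([307.34, 494.2 ]))
foot low z12 (array([128.2 , 377.36]), array([307.13, 503.03]))
plate [[370.81 535.59]]
col258 [(290, np.uint8(143)), (291, np.uint8(141)), (292, np.uint8(142)), (293, np.uint8(153)), (294, np.uint8(170)), (295, np.uint8(170)), (296, np.uint8(151)), (297, np.uint8(128)), (298, np.uint8(117)), (299, np.uint8(113)), (300, np.uint8(112)), (301, np.uint8(109)), (302, np.uint8(103)), (303, np.uint8(101)), (304, np.uint8(99)), (305, np.uint8(99)), (306, np.uint8(99)), (307, np.uint8(99)), (308, np.uint8(99)), (309, np.uint8(100)), (310, np.uint8(100)), (311, np.uint8(100)), (312, np.uint8(99)), (313, np.uint8(100)), (314, np.uint8(99)), (315, np.uint8(99)), (316, np.uint8(100)), (317, np.uint8(103)), (318, np.uint8(117)), (319, np.uint8(142)), (320, np.uint8(149)), (321, np.uint8(135)), (322, np.uint8(121)), (323, np.uint8(115)), (324, np.uint8(11
[... 155 characters left out ...]
)), (332, np.uint8(103)), (333, np.uint8(111)), (334, np.uint8(158)), (335, np.uint8(214)), (336, np.uint8(236)), (337, np.uint8(240)), (338, np.uint8(241)), (339, np.uint8(241))]
row 322 [241 242 241 235 205 150 113 103 101 101 101 101 102 102 102 103 104 106
 110 114 118 120 121 118 114 109 103  95  88  84  85  86  88  92  96  97
  98  99 104 140 197 228 234 235 232 220 195 175]
row285 [109  94  98 110 119 115 100  95 111 125 131 134 136 137 139 141 141 141
 142 141 141 140 140 139 139 138 137 135 134 132 130 127 124 119 113 101
  84  84 103 120 134 148 157 151]
row303 [200 174 164 162 161 159 153 143 120 102  97  98 100 101 101  99  98  98
 100 108 117 123 130 138 148 156 160 162 162 162]
```

Request:
{"name": "play_rows", "arguments": {"targets": [[[1,0.7,3,0,0,0],[2,1.5,8,0,0,0],[2,1.5,13,0,0,0],[2,1.5,16,0,0,0],[2,1.5,18,0,0,0]]]}}

```text
time: 15.93
tool_pos: [0.5288, -0.3158, 0.0719]
eef_rot: [0.138, -3.137, -0.001]
wrist_force: [0.0, 0.5, -1.0]
gripper_width: 0.0466
```

Request:
{"name": "play_rows", "arguments": {"targets": [[[0,0,1,0,0,0],[0,0,2,0,0,0],[0,0,3,0,0,0],[0,0,3,0,0,0]]]}}

```text
time: 16.27
tool_pos: [0.5293, -0.316, 0.0698]
eef_rot: [0.138, -3.139, -0.0]
wrist_force: [0.5, 0.4, -1.8]
gripper_width: 0.0471
```

```bash
python3 f.py
```

```text
16.4667 F [ 0.4   0.09 -1.11] P mm [ 529.34 -315.98   70.  ] tq [-0.02 -0.01 -0.  ]
```

Request:
{"name": "play_rows", "arguments": {"targets": [[[0,0,1,0,0,0],[0,0,2,0,0,0],[0,0,3,0,0,0],[0,0,4,0,0,0],[0,0,4,0,0,0]]]}}

```text
time: 16.88
tool_pos: [0.5291, -0.3159, 0.0655]
eef_rot: [0.138, -3.138, -0.0]
wrist_force: [0.4, 1.3, -0.9]
gripper_width: 0.0473
```

```bash
python3 f.py
```

```text
17.0833 F [-0.22 -0.16 -1.28] P mm [ 529.22 -315.94   65.82] tq [-0.01 -0.   -0.1 ]
```

Request:
{"name": "play_rows", "arguments": {"targets": [[[0,0,4,0,0,0],[0,0,8,0,0,0],[0,0,12,0,0,0],[0,0,16,0,0,0],[0,0,18,0,0,0]]]}}

```text
time: 17.5
tool_pos: [0.529, -0.3158, 0.047]
eef_rot: [0.138, -3.138, -0.001]
wrist_force: [0.4, -0.2, -1.8]
gripper_width: 0.0473
```

```bash
python3 f.py
```

```text
17.7 F [ 0.01 -0.12 -1.19] P mm [ 529.06 -315.88   47.37] tq [-0.01  0.02 -0.01]
```

Request:
{"name": "play_rows", "arguments": {"targets": [[[0,0,3,0,0,0],[0,0,6,0,0,0],[0,0,9,0,0,0],[0,0,11,0,0,0],[0,0,12,0,0,0]]]}}

```text
time: 18.12
tool_pos: [0.529, -0.3158, 0.0353]
eef_rot: [0.138, -3.138, -0.001]
wrist_force: [0.2, -0.4, -1.0]
gripper_width: 0.047
```

Request:
{"name": "play_rows", "arguments": {"targets": [[[0,0,0.4,0,0,0],[0,0,0.8,0,0,0],[0,0,1.2,0,0,0],[0,0,1.6,0,0,0],[0,0,2,0,0,0]]]}}

```text
time: 18.53
tool_pos: [0.5293, -0.316, 0.0339]
eef_rot: [-0.138, 3.138, -0.0]
wrist_force: [-0.2, 0.0, -1.2]
gripper_width: 0.0474
```

```bash
python3 f.py
```

```text
18.7333 F [-0.53 -0.06 -1.41] P mm [ 529.25 -315.94   33.88] tq [-0.01 -0.04  0.02]
```

Request:
{"name": "play_rows", "arguments": {"targets": [[[0,0,0.4,0,0,0],[0,0,0.8,0,0,0],[0,0,1.2,0,0,0],[0,0,1.6,0,0,0],[0,0,1.6,0,0,0]]]}}

```text
time: 19.15
tool_pos: [0.5292, -0.3159, 0.0322]
eef_rot: [0.138, -3.138, -0.0]
wrist_force: [1.0, 0.7, -1.3]
gripper_width: 0.047
```

Request:
{"name": "play_rows", "arguments": {"targets": [[[0,0,0.3,0,0,0],[0,0,0.6,0,0,0],[0,0,0.8,0,0,0],[0,0,0.8,0,0,0]]]}}

```text
time: 19.48
tool_pos: [0.5293, -0.316, 0.0319]
eef_rot: [-0.138, 3.138, -0.0]
wrist_force: [-1.4, 1.7, 1.9]
gripper_width: 0.0477
```

```bash
python3 f.py
```

```text
19.6833 F [-1.71  1.19  3.46] P mm [ 529.29 -316.     31.89] tq [ 0.56  0.66 -0.05]
```

Contact at TCP z = 31.9 mm puts the underside at 26.0 mm, on the shoulder. I'll release.

Request:
{"name": "play_rows", "arguments": {"targets": [[[0,0,-0.5,0,0,0],[0,0,-0.5,0,0,0],[0,0,-0.5,0,0,0],[0,0,-0.5,0,0,0],[0,0,-0.5,0,0,0]]], "gripper": 1}}

```text
time: 20.1
tool_pos: [0.5292, -0.316, 0.0318]
eef_rot: [0.138, -3.138, -0.0]
wrist_force: [0.2, -0.6, 0.6]
gripper_width: 0.0854
```

Request:
{"name": "play_rows", "arguments": {"targets": [[[0,0,0,0,0,0],[0,0,0,0,0,0],[0,0,0,0,0,0]]]}}

```text
time: 20.35
tool_pos: [0.5293, -0.3159, 0.0319]
eef_rot: [0.138, -3.139, -0.0]
wrist_force: [0.9, 0.1, 0.9]
gripper_width: 0.0851
```

Request:
{"name": "play_rows", "arguments": {"targets": [[[0,0,-8,0,0,0],[0,0,-25,0,0,0],[0,0,-50,0,0,0],[0,0,-80,0,0,0],[0,0,-110,0,0,0]]]}}

```text
time: 20.77
tool_pos: [0.5288, -0.3159, 0.1436]
eef_rot: [0.138, -3.138, -0.0]
wrist_force: [0.5, -0.1, -0.3]
gripper_width: 0.0856
```

Request:
{"name": "play_rows", "arguments": {"targets": [[[0,20,-10,0,0,0],[0,50,-20,0,0,0],[0,85,-30,0,0,0],[0,115,-30,0,0,0],[0,130,-30,0,0,0]]]}}

```text
time: 21.18
tool_pos: [0.5179, -0.1839, 0.1738]
eef_rot: [-0.141, 3.136, 0.0]
wrist_force: [0.5, -0.7, -0.4]
gripper_width: 0.0853
```

```bash
python3 f.py
python3 - <<'E'
from plan import *
im=grab("side","side7"); t=grab("top","top7"); print(robot.get_state()["gripper_width"])
cv2.imwrite("pics/c7.png",np.hstack([cv2.resize(im[235:350,215:305],None,fx=5,fy=5,interpolation=2)[:,:,::-1],cv2.resize(t[195:310,345:415],None,fx=5,fy=5,interpolation=2)[:,:,::-1]]))
for z,r in((.066,.024),(.026,.024)):
    a=np.linspace(0,6.283,181);p=(proj("side",np.c_[.5293+r*np.cos(a),-.316+r*np.sin(a),0*a+z])-[215,235]+.5)*5;print(z,p.min(0),p.max(0))
E
```

```text
21.3833 F [-0.05  0.4   0.12] P mm [ 517.88 -184.75  173.15] tq [-0.08 -0.03 -0.03]
0.0856985063164513
0.066 [144.19612281 270.58545141] [288.08024317 364.09883521]
0.026 [146.68650115 360.05355656] [286.47469867 456.32693649]
```

View pics/c7.png

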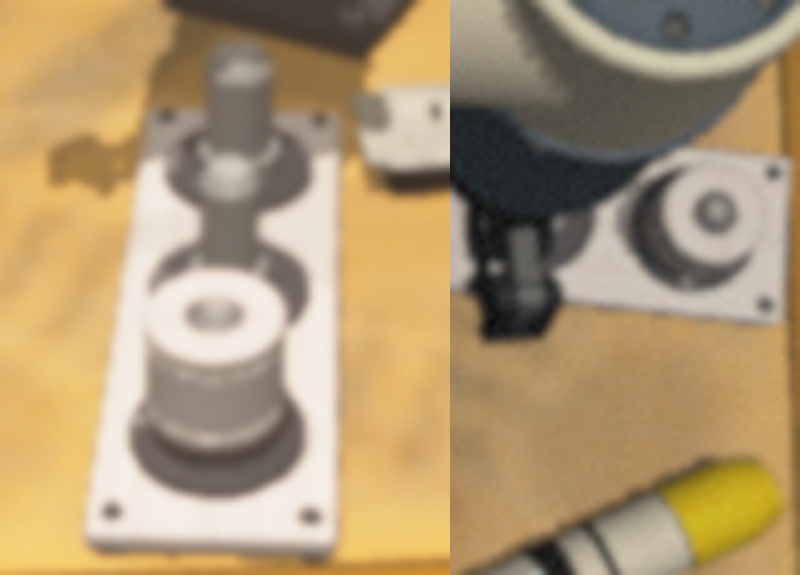

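The bushing sits level over the one-dot post. Its top-face rows, about 268–366, match the 271–364 predicted for a seat at 26 mm, and the gripper is clear.

```bash
python3 -c "
from station import robot
print(robot.sign_off())"
```

```text
the job is handed in; nothing more can be done
None
```

The bushing from the black pad has the 20 mm bore. It now rests on the one-dot post (`post_a`), and I handed the job in at about 21 s of the 48 s.

- **Gauging:** It stopped on the top mandrel step, with its underside near 94 mm. I pressed it for more than half a second at about 10 N measured, or roughly 11 N counting the bushing's weight. No reading came near the 20 N limit. Sideways force stayed within about 2.4 N, and I trimmed it out as I went.
- **Reading the step:** I took the bore from the stopping height and the picture, not from the engraved lines. With the mandrel pressed down, the underside height read about 0.5 mm lower than the spring figures predict. Step 20 is still clear, as the next step is 15 mm lower.
- **Placing:** It slid down the post with no contact force. It touched the shoulder at about 4.7 N, with the underside at 26.0 mm by the grip offset. After release, the side view shows it level, at the height expected for a seated bushing.
- **Clear of the robot:** The open gripper was well away at hand-in, and the wrist force read near zero. I never moved against anything else on the bench, but I took no final full picture of it. No check failed.

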